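# Cap a bottle in the bench capping press

### The arm

A 6-joint arm with a two-finger parallel gripper is mounted at the origin on a cart in front of the work surface, level with it; the furniture and walls round the work are solid. World frame = base frame: x ahead of the robot, y to its left, z up, the work surface at z = 0. Lengths are in m, angles in rad, forces in N, time in s.
With the tool pointing down it reaches from about 0.325 to 0.85 m from the base axis. Payload 15.5 kg.
Tool frame: the origin (TCP) lies at the centre of the arm's flange, where the gripper is bolted on; the fingertips stand 191 mm ahead of it and the grasp point (between the pads) lies grip_point_offset ahead of it (grip_point_offset is the distance from the TCP to the grasp point, in m); z points along the fingers, y is the line along which they close (so a half turn about z gives the same grasp; the last joint's range is limited). The gripper opens to 91 mm and grips with 3 to 60 N. Pads are 32 mm wide; open, the fingers measure 118 mm over their backs; the gripper's body (76 mm by 178 mm) begins 60 mm behind the grasp point.
Start: joints at [1.149, 0.494, 1.345, -0, 1.302, -0.096], TCP at [0.201, 0.592, 0.405] pointing down, gripper open.
Joint ranges: [-2.91, 2.91], [-0.82, 2.16], [0.22, 2.67], [-1.22, 4.37], [0.12, 2.79], [-3.08, 3.08]. Speed limits (rad/s): [1.89, 1.89, 2.57, 3.01, 3.01, 3.01].

### API

Orientations are given as a unit quaternion [w, x, y, z].
In Python, from workcell import * gives the robot as it stands.
- The arm moves only by the shell command python3 -m inch 'ROWS' [FORCE]. ROWS is a JSON object of lists of equal length, an entry for each row: "claw": the finger opening in mm, from 0 to 91.2; "offset": the shift along the tool's x, y, z each as a share of 300 mm, from -1 to 1, a list of three; "delta_rot": the turn, a rotation vector about the tool's x, y, z each as a share of 180 degrees, from -1 to 1, a list of three. A call has exactly 5 rows; each row shifts and turns the commanded pose from where the row before left it, along the tool's axes as they then stand; what a row does not reach is not made up. A row lasts 1/8 s, in which the tool goes at most 62.5 mm and 10.7 degrees, less where a joint would pass 70% of its speed; a pose out of reach is approached as far as the arm can. A call with a number of a shift or a turn outside -1 to 1 is refused whole. A call with a gripper value outside its range is refused whole. The fingers move at their own pace and stop on an object; FORCE is the grip in N (left out, the last holds). Time passes only in rows, so rows that do not move let the fingers close, or fill a call up. It gives the time, the measured TCP pose, the force, the opening and the grip force at its end, in the units of the state.
- read_state(): the state, without advancing time (a new reading comes with each control period).
- capture(name): name is "scene" or "top"; returns the picture (480x640x3 uint8, red, green, blue); there is no depth.
- get_calibration(name): a dict with "fov_y" (degrees; the focal length in pixels is half the picture's height over the tangent of half this angle, whatever the lens; pixels are square), "cx", "cy" (the principal point, pixels), "T" (4x4, takes a point from camera to world coordinates). Camera axes: x right, y down, z forward; pixel columns grow to the right and rows downward; lengths in m; the calibration is good to about 2 mm. A picture is of the moment at which its call begins. get_calibration takes no time and is no camera call.
- hand_in(): hands the job in; it is judged then, once.
The state is a dict: "t": time; "joint_pos": joint angles; "joint_velocities": joint speeds; "tau": joint torques, N m; "eef_pos": TCP position; "tool_rot": TCP orientation; "force": force on the tool from outside, world axes, zero at the start; "wrist_torque": the same for the moment, N m; "gripper_width": finger opening in m; "grip_force": force on a finger pad.
Only numpy, scipy, OpenCV 4.12 (cv2) and the standard library are available. Lean on these libraries where they do the work, as an engineer would, in place of code of your own. Each camera call takes 0.05 s, during which the arm holds its last target. There are 200 camera calls.

### The job

Slide the loosely capped amber bottle back along the bed of the capping press, fully into the horseshoe nest under the ram, while the lever is up. Then push the lever down by its handle until the cap clicks on, keep pressing so that it is fully home, and finish still holding the handle down with the ram firmly on the cap. Keep the bottle upright, and leave the tumbler, the finished bottle and the dish of caps where they are.

Things in the scene. Friction and masses are not known exactly. Their poses are not given: they have to be found in the camera images.
- press: bench capping press, steel bed and grey castings, fixed. Origin on the worktop below the ram axis; x points from the bed's open front into the nest (the way a bottle slides in), y to the column, z up. Bed x -165 to 65, y -85 to 122 mm, flat top 16 mm above the worktop. Column 28 mm thick at y = 95 mm; head arm and sleeve, 38 mm wide, over the ram axis at z = 200 to 240 mm
- nest (a point): on the bed's top (z = 16 mm) on the ram axis: centre of the steel horseshoe nest, where the bottle's origin must come; axes as the press. Nest: inner radius 31.5 mm, open to -x, wall 60 mm high above the bed round the back half, with 45 degree lead-in wings 22 mm high out to x = -35, y = +-71 mm. Push the bottle below the top of that wall
- ram: upright ram with a flat round grey foot, 58 mm across, 14 mm thick. Origin at the centre of the foot's underside: 178 mm above the worktop with the lever up, 22 mm above a loose cap; it comes down 89.5 mm per rad of the lever
- lever (a joint): press lever, rad: 0 up (a spring holds it and returns it there), grows to 0.40 as the handle goes down. Pivot along the press's x at press y = 95, z = 265 mm; the lever reaches over the ram to -y, 0.22 rad above level when up. The ram meets a loose cap at about 0.25 and a seated one at about 0.34 rad
- handle (a point): black grip on the lever's free end, 100 mm along the lever, 30 wide, 24 thick. Origin at its centre, 215 mm from the pivot: press x = 0, y = -115, z = 312 mm when up, some 75 mm lower with the cap home. Axes as the press when up. Pushing down takes 2 to 4 N at first, about 10 N just before the click, 4 N after it, then rises against the seated cap; 10 to 20 N there is firm
- bottle: loose amber glass bottle with sloping shoulders, body 60 mm across up to 75 mm above its foot, 128 mm high without cap, 0.3 to 0.45 kg. Starts standing on the front of the bed, 85 to 115 mm before the nest. It slides easily on the bed. Origin at the centre of its foot, z up
- cap: white ribbed plastic press-on cap, loose, 42 mm across, 18 mm high, sitting level on the bottle's neck. Origin at the centre of its open underside, z up
- cap_top (a point): centre of the top of that cap: 140 mm above the bottle's foot while loose, 132 mm when home. A bead in the skirt rides over the neck: it resists with up to about 14 N some 2 mm down, lets go after 4 mm and snaps the rest of the way by itself
- tumbler: clear drinking glass, 81 mm across, 91 mm high, on the worktop to the right of the press; leave it alone. Origin at the centre of its foot
- done_bottle: a like bottle with its cap already home, 132 mm high, 60 mm across, on the chopping board to the left; leave it alone. Origin at the centre of its foot
- cap_dish: white dish 100 mm across with three spare caps in it, about 55 mm high in all, on the worktop between the press and the board; leave it alone. Origin at the centre of its foot
There are look-alikes about, which are no part of the job. Leave any yellow look-alike of the bottle alone. Several things have the shape of the cap; the one meant has the colours described above.

How it is judged:
By the outcome, as a careful person would: the job done as asked, in the order asked, and still so for the second after the job is handed in, while the arm keeps its last pose, push and grip.
It also fails if it takes over 64 s, if anything falls off the work surface, if the arm or the gripper's body presses on something with over 40 N, if the wrist force passes 120 N, or if a joint passes its speed limit or range.

## Working session

There is one attempt and no reset: what is moved stays moved. The work goes in short steps, Python scripts to look and compute and a shell command to move; the robot and the scene stay as the last step left them, time stands still between calls to the robot, and variables do not carry over. Pictures are saved under pics/ and viewed, at most 10 in all, crops included, and the job is handed in when it is done.

```bash
mkdir -p pics; ls; python3 - <<'E'
from workcell import *
import cv2,json
for n in("scene","top"):
    im=capture(n); cv2.imwrite(f"pics/{n}0.png",im[:,:,::-1]); c=get_calibration(n); print(n,c)
s=read_state(); print(s)
try: print(grip_point_offset)
except Exception as e: print(e)
E
```

```text
pics
scene {'fov_y': 44.14908267667895, 'cx': 328.51024723482595, 'cy': 246.02513666446873, 'T': array([[-0.53193291, -0.54157477,  0.65095633, -0.49947364],
       [-0.84672906,  0.33122849, -0.4163383 ,  0.6201127 ],
       [ 0.00986303, -0.77264769, -0.63475843,  1.17698718],
       [ 0.        ,  0.        ,  0.        ,  1.        ]])}
top {'fov_y': 56.529003325631244, 'cx': 327.04782112399124, 'cy': 239.72645059760364, 'T': array([[ 0.00566464, -0.99684006,  0.07923266,  0.44543811],
       [-0.99986501, -0.00442411,  0.01582362, -0.06161017],
       [-0.01542309, -0.0793116 , -0.99673055,  1.20867776],
       [ 0.        ,  0.        ,  0.        ,  1.        ]])}
{'t': 0.1, 'joint_pos': array([ 1.14855140e+00,  4.94155212e-01,  1.34608395e+00,  4.02041058e-05,
        1.30250586e+00, -9.55066418e-02]), 'joint_velocities': array([ 0.00013947, -0.00023289, -0.00228413, -0.00014546, -0.00016289,
       -0.00039931]), 'tau': array([ 7.01795962e-04, -8.80253863e+01, -3.82538044e+01,  7.10596796e-02,
        4.83871065e-02,  1.21071861e-05]), 'eef_pos': array([0.20053632, 0.5918113 , 0.40417152]), 'tool_rot': array([-1.66233786e-04,  1.62648646e-01,  9.86683883e-01, -5.52023847e-04]), 'force': array([-0.27763551,  0.75756708, -0.12321093]), 'wrist_torque': array([-0.00010984, -0.02904286,  0.03217399]), 'grip_force': 0.0, 'gripper_width': 0.0914061784685788}
0.172
```

View pics/scene0.png

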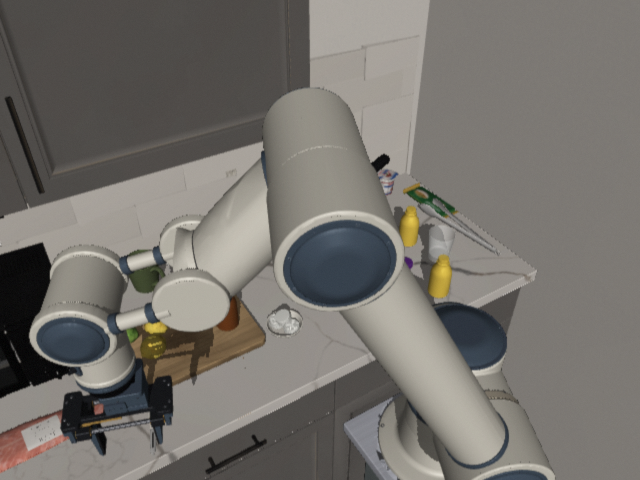

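View pics/top0.png

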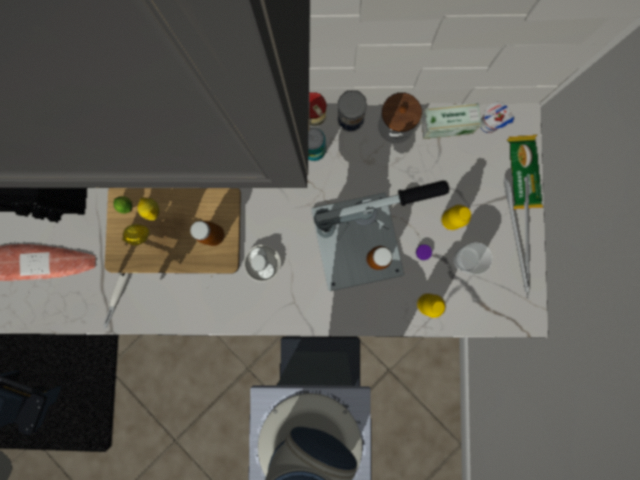

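The top view shows the press at about (360,235), with its column at (325,217) and grip at (425,192). An amber bottle with a white cap stands on the bed at (380,258). The other candidates are an amber bottle on the board at (203,230), which is the finished one, yellow look-alikes at (456,217) and (431,305), and a purple cap at (424,252). The arm blocks the scene camera, so I'll enlarge the top view to confirm.

```bash
cat > h.py <<'E'
from workcell import *
import numpy as np,cv2
def ray(n,u,v):
    c=get_calibration(n); f=240/np.tan(np.radians(c["fov_y"]/2)); T=c["T"]
    d=T[:3,:3]@np.array([(u-c["cx"])/f,(v-c["cy"])/f,1]); return T[:3,3],d
def atz(n,u,v,z):
    o,d=ray(n,u,v); return o+d*(z-o[2])/d[2]
def proj(n,p):
    c=get_calibration(n); f=240/np.tan(np.radians(c["fov_y"]/2)); T=c["T"]
    q=T[:3,:3].T@(np.asarray(p)-T[:3,3]); return np.array([c["cx"]+f*q[0]/q[2],c["cy"]+f*q[1]/q[2]])
def tri(a,b):
    A=[];B=[]
    for n,u,v in(a,b):
        o,d=ray(n,u,v); d/=np.linalg.norm(d); P=np.eye(3)-np.outer(d,d); A.append(P);B.append(P@o)
    return np.linalg.lstsq(np.vstack(A),np.hstack(B),rcond=None)[0]
E
python3 - <<'E'
from h import *
im=cv2.imread("pics/top0.png")[165:305,300:480]
cv2.imwrite("pics/crop1.png",cv2.resize(im,None,fx=4.2,fy=4.2,interpolation=cv2.INTER_CUBIC))
E
```

```text
(no output)
```

View pics/crop1.png

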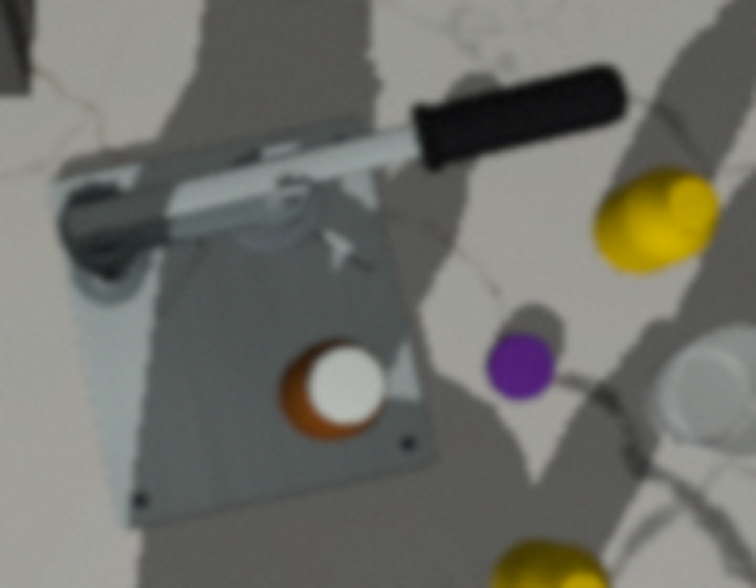

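The crop confirms the target: the amber bottle with the white cap at crop (345,385), on the bed. The purple and yellow things are decoys. Next I'll fit the press pose from the bed corners and the grip.

```bash
python3 - <<'E'
from h import *
from scipy.optimize import least_squares
full=lambda u,v:(300+(u+.5)/4.2-.5,165+(v+.5)/4.2-.5)
C=[((127,527),(-.165,.122,.016)),((438,460),(-.165,-.085,.016)),((52,183),(.065,.122,.016)),((358,118),(.065,-.085,.016)),((521,115),(0,-.115,.312))]
px=np.array([full(*c[0]) for c in C]); P=np.array([c[1] for c in C])
def W(q,p): c,s=np.cos(q[2]),np.sin(q[2]); return np.array([q[0]+c*p[0]-s*p[1],q[1]+s*p[0]+c*p[1],p[2]])
r=lambda q:np.concatenate([proj("top",W(q,p))-u for p,u in zip(P,px)])
s=least_squares(r,[.5,-.1,.0],loss='soft_l1'); q=s.x; print("press",q,np.degrees(q[2])); print(r(q).reshape(-1,2).round(2))
cap=atz("top",*full(345,385),.156); print("cap",cap)
c,sn=np.cos(q[2]),np.sin(q[2]);d=cap[:2]-q[:2]; print("bottle in press",c*d[0]+sn*d[1],-sn*d[0]+c*d[1])
print("handle",W(q,(0,-.115,.312)),"tumbler",atz("top",473,258,.09),"yel",atz("top",457,216,.13),atz("top",432,305,.13),"purple",atz("top",424,252,.02))
E
```

```text
press [ 0.5897971  -0.13089937  0.22200329] 12.719851492673754
[[-1.02  1.54]
 [ 1.02  0.7 ]
 [-1.49 -0.35]
 [ 0.58 -1.37]
 [ 0.25 -0.27]]
cap [ 0.49057827 -0.17395938  0.156     ]
bottle in press -0.10626496749096223 -0.020156833236356926
handle [ 0.61511828 -0.24307707  0.312     ] tumbler [ 0.49027105 -0.40808612  0.09      ] yel [ 0.59026967 -0.35915877  0.13      ] [ 0.37594061 -0.29601405  0.13      ] purple [ 0.50836087 -0.30054098  0.02      ]
```

The fit agrees with the text: the bottle lies 106 mm before the nest and the height check is consistent. I'll swing the arm over on a clear line, keeping the tips above 0.21 m.

```bash
R='{"claw":[34,34,34,34,34],"offset":[[-0.088,-0.134,0],[-0.088,-0.134,0],[-0.088,-0.134,0],[-0.088,-0.134,0],[-0.088,-0.134,0]],"delta_rot":[[0,0,0],[0,0,0],[0,0,0],[0,0,0],[0,0,0]]}'; python3 -m inch '{"claw":[34,34,34,34,34],"offset":[[-0.088,-0.134,0],[-0.088,-0.134,0],[-0.088,-0.134,0],[-0.088,-0.134,0],[-0.088,-0.134,0]],"delta_rot":[[0,0,0],[0,0,0],[0,0,0],[0,0,0],[0,0,0]]}' && python3 -m inch '{"claw":[34,34,34,34,34],"offset":[[-0.088,-0.134,0],[-0.088,-0.134,0],[-0.088,-0.134,0],[-0.088,-0.134,0],[-0.088,-0.134,0]],"delta_rot":[[0,0,0],[0,0,0],[0,0,0],[0,0,0],[0,0,0]]}'
```

```text
t: 0.72
eef_pos: [0.2612, 0.3577, 0.4046]
tool_rot: [0.0, 0.163, 0.987, -0.0]
force: [1.9, 0.5, 0.4]
gripper_width: 0.0442
grip_force: 0.0
t: 1.35
eef_pos: [0.3216, 0.125, 0.4048]
tool_rot: [0.0, 0.163, 0.987, 0.0]
force: [0.6, -0.1, -0.2]
gripper_width: 0.0339
grip_force: 0.0
```

```bash
python3 -m inch '{"claw":[34,34,34,34,34],"offset":[[-0.088,-0.134,0],[-0.088,-0.134,0],[-0.088,-0.134,0],[-0.088,-0.134,0],[-0.088,-0.134,0]],"delta_rot":[[0,0,-0.015],[0,0,-0.015],[0,0,-0.015],[0,0,-0.015],[0,0,-0.016]]}' && python3 - <<'E'
from h import *
print(read_state()["joint_pos"].round(3))
im=capture("scene")[:,:,::-1]; cv2.imwrite("pics/scene1_full.png",im); cv2.imwrite("pics/scene1.png",cv2.resize(im[100:400,240:560],None,fx=2,fy=2,interpolation=cv2.INTER_CUBIC))
for p in [(.49,-.174,.156),(.59,-.131,.016),(.615,-.243,.312),(.376,-.296,.13)]: print(proj("scene",p))
E
```

```text
t: 1.98
eef_pos: [0.4037, -0.1008, 0.4047]
tool_rot: [-0.0, 0.044, 0.999, 0.0]
force: [1.2, 1.1, 0.7]
gripper_width: 0.0339
grip_force: 0.0
[-0.388  0.2    1.826  0.     1.115 -1.872]
[378.10468989 242.36254316]
[343.65512661 265.61190589]
[375.40379961 165.93093363]
[438.26464511 257.5159504 ]
```

View pics/scene1.png

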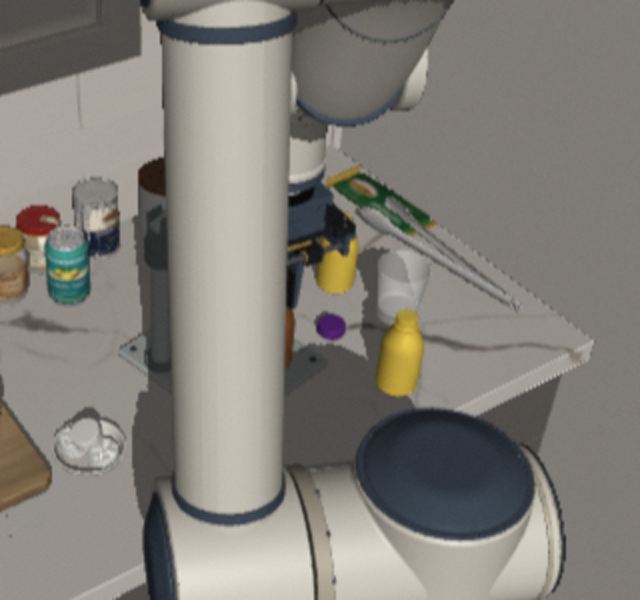

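The scene crop shows the upper arm hiding most of the press. The bottle's right edge is visible at full (386,264), the bed hole at (396,279), the bed's left corner at (300,274) and the near yellow look-alike at (442,258). I'll triangulate those as checks.

```bash
python3 - <<'E'
from h import *
print("hole",tri(("scene",396,279.3),("top",396.9,270.2)))
print("bedleft",tri(("scene",300,274.7),("top",312.2,208.5)))
print("yellow top",tri(("scene",442,257),("top",437,303.5)))
# bottle right silhouette in scene at mid body for predicted pose
T=get_calibration("scene")["T"]; 
for z in (.04,.07,.09):
  a=np.linspace(0,6.283,200); P=[proj("scene",(.4906+.03*np.cos(t),-.174+.03*np.sin(t),z)) for t in a]; P=np.array(P); print(z,P[P[:,0].argmax()])
for p in [(-.165,-.085,.016)]:
  c,s=np.cos(.222),np.sin(.222); print("front right corner",proj("scene",(.5898+c*p[0]-s*p[1],-.1309+s*p[0]+c*p[1],.016)))
E
```

```text
hole [ 0.46024737 -0.2282951   0.01580421]
bedleft [ 0.62506459 -0.00181385  0.0136441 ]
yellow top [ 0.37835322 -0.31061733  0.12342679]
0.04 [385.91637659 274.29634097]
0.07 [386.67303852 266.43351031]
0.09 [387.1871043 261.0916106]
front right corner [404.96608421 279.09930822]
```

The measurements agree: bed z comes out at 15.8 mm and the bottle edge is within 1 px. Now I'll back off and tilt 30° so the gripper body stays clear of the cap.

```bash
python3 -m inch '{"claw":[34,34,34,34,34],"offset":[[0.12,-0.1,0],[0.12,-0.1,0],[0,0,0],[0,0,0],[0,0,0]],"delta_rot":[[0,0,0],[0,-0.0416,0],[0,-0.0416,0],[0,-0.0417,0],[0,-0.0417,0]]}' && python3 - <<'E'
from h import *
from scipy.spatial.transform import Rotation as R
s=read_state(); q=s["tool_rot"]; r=R.from_quat([q[1],q[2],q[3],q[0]]).as_matrix(); print(s["joint_pos"].round(3),r.round(3)); 
d=np.array([.330,-.160,.217])-s["eef_pos"]; print(s["eef_pos"],(r.T@d/.3).round(4))
E
```

```text
t: 2.65
eef_pos: [0.3262, -0.1525, 0.4048]
tool_rot: [0.26, 0.043, 0.964, -0.012]
force: [1.0, 1.7, 0.8]
gripper_width: 0.0338
grip_force: 0.0
[-0.745  0.034  2.113  0.543  0.634 -2.611] [[-0.861  0.089  0.501]
 [ 0.077  0.996 -0.046]
 [-0.503 -0.001 -0.864]]
[ 0.32622977 -0.15253748  0.40482347] [ 0.3023 -0.0231  0.5485]
```

```bash
python3 -m inch '{"claw":[34,34,34,34,34],"offset":[[0.06,-0.0046,0.11],[0.06,-0.0046,0.11],[0.06,-0.0046,0.11],[0.06,-0.0046,0.11],[0.062,-0.0047,0.108]],"delta_rot":[[0,0,0],[0,0,0],[0,0,0],[0,0,0],[0,0,0]]}' && python3 - <<'E'
from h import *
print(read_state()["joint_pos"].round(3))
im=capture("top")[:,:,::-1]; cv2.imwrite("pics/top2.png",cv2.resize(im[165:325,300:480],None,fx=3.7,fy=3.7,interpolation=cv2.INTER_CUBIC))
E
```

```text
t: 3.28
eef_pos: [0.3626, -0.1574, 0.2696]
tool_rot: [0.221, 0.049, 0.974, -0.011]
force: [0.1, -0.5, -0.3]
gripper_width: 0.0341
grip_force: 0.0
[-0.656  0.398  2.213  1.018  0.27  -3.082]
```

View pics/top2.png

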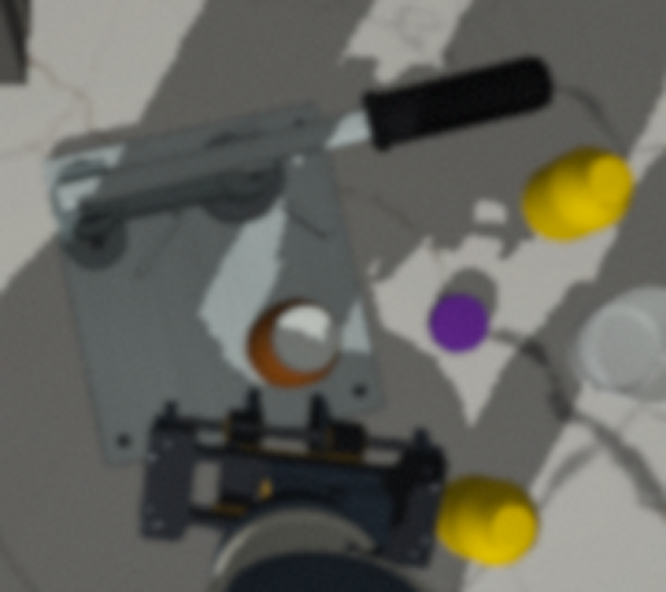

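The picture shows the fingers 20 mm or more short of the bottle, with the body clear of the near yellow one. But the wrist is near singular (J5 0.27, J6 at its limit). I'll back up and use a smaller tilt of about 20°, yawed a bit toward the arm's plane.

```bash
python3 -m inch '{"claw":[20,20,20,20,20],"offset":[[-0.036,0,-0.075],[-0.036,0,-0.075],[-0.036,0,-0.075],[0,0,0],[0,0,0]],"delta_rot":[[0,0,0],[0,0,0],[0,0,0],[0,0.016,0.01],[0,0.016,0.01]]}' 30 && python3 - <<'E'
from h import *
from scipy.spatial.transform import Rotation as R
s=read_state(); q=s["tool_rot"]; r=R.from_quat([q[1],q[2],q[3],q[0]]).as_matrix(); print(s["joint_pos"].round(3)); print(r.round(3))
f=np.array([np.cos(-.21),np.sin(-.21),0]); t=np.radians(20); z=f*np.sin(t)-np.array([0,0,np.cos(t)]); x=-(f*np.cos(t)+np.array([0,0,np.sin(t)])); y=np.cross(z,x); G=np.c_[x,y,z]
print("rot",(R.from_matrix(r.T@G).as_rotvec()/np.pi).round(4))
# contact TCP: finger front 16 ahead; contact point on bottle 28.3 behind axis, z .058
tip=np.array([.4906,-.174,0])-f*(.0283+.016*np.cos(t)); tip[2]=.052
tcp=tip-.191*z; print("contact tcp",tcp,"tip",tip); pre=tcp-f*.025
print("pre",pre,(G.T@(pre-s["eef_pos"])/.3).round(3))
E
```

```text
t: 3.95
eef_pos: [0.3617, -0.1573, 0.3459]
tool_rot: [0.172, 0.081, 0.982, -0.002]
force: [0.8, 0.4, -0.6]
gripper_width: 0.0201
grip_force: 0.0
[-0.635  0.212  2.077  0.326  0.577 -2.29 ]
[[-0.928  0.16   0.338]
 [ 0.158  0.987 -0.032]
 [-0.338  0.024 -0.941]]
rot [ 0.0125 -0.0014  0.0123]
contact tcp [ 0.38432625 -0.15134855  0.23148129] tip [ 0.44821695 -0.16496637  0.052     ]
pre [ 0.35987548 -0.14613706  0.23148129] [0.143 0.035 0.354]
```

```bash
python3 -m inch '{"claw":[20,20,20,20,20],"offset":[[0.018,0.007,0.045],[0.018,0.007,0.045],[0.018,0.007,0.045],[0.018,0.007,0.045],[0,0,0]],"delta_rot":[[0.012,0,0.012],[0,0,0],[0,0,0],[0,0,0],[0,0,0]]}' && python3 - <<'E'
from h import *
print(read_state()["joint_pos"].round(3))
E
```

```text
t: 4.58
eef_pos: [0.3615, -0.1481, 0.2868]
tool_rot: [0.17, 0.102, 0.98, -0.017]
force: [-0.1, -0.1, -0.3]
gripper_width: 0.0198
grip_force: 0.0
[-0.597  0.341  2.168  0.402  0.339 -2.32 ]
```

```bash
cat > plan.py <<'E'
from h import *
import sys
from scipy.spatial.transform import Rotation as R
def st():
    s=read_state(); q=s["tool_rot"]; return s,R.from_quat([q[1],q[2],q[3],q[0]]).as_matrix()
def goal(yaw,tilt):
    f=np.array([np.cos(yaw),np.sin(yaw),0]); t=np.radians(tilt); z=f*np.sin(t)-np.array([0,0,np.cos(t)]); x=-(f*np.cos(t)+np.array([0,0,np.sin(t)])); return f,np.c_[x,np.cross(z,x),z]
E
python3 - <<'E'
from plan import *
s,r=st(); f,G=goal(-.21,15)
print("rot",(R.from_matrix(r.T@G).as_rotvec()/np.pi).round(4))
tip=np.array([.4906,-.174,0])-f*(.0283+.0155); tip[2]=.055
tcp=tip-.191*G[:,2]; pre=tcp-f*.018
print("contact",tcp,"pre",pre,(G.T@(pre-s["eef_pos"])/.3).round(3))
E
python3 -m inch '{"claw":[20,20,20,20,20],"offset":[[0,0,0],[0,0,0],[0,0,0],[0,0,0],[0,0,0]],"delta_rot":[[0,0.014,0],[0,0.014,0],[0,0,0],[0,0,0],[0,0,0]]}' ; python3 - <<'E'
from plan import *
print(st()[0]["joint_pos"].round(3))
E
```

```text
rot [0.001  0.0261 0.0006]
contact [ 0.39941384 -0.15456436  0.23949183] pre [ 0.38180928 -0.15081208  0.23949183] [-0.025  0.005  0.17 ]
t: 5.2
eef_pos: [0.3618, -0.1484, 0.2873]
tool_rot: [0.128, 0.103, 0.986, -0.013]
force: [-0.1, 0.1, 0.7]
gripper_width: 0.0202
grip_force: 0.0
[-0.582  0.342  2.132  0.226  0.436 -2.139]
```

```bash
python3 -m inch '{"claw":[20,20,20,20,20],"offset":[[-0.006,0.001,0.042],[-0.006,0.001,0.042],[-0.006,0.001,0.042],[-0.007,0.002,0.044],[0,0,0]],"delta_rot":[[0,0,0],[0,0,0],[0,0,0],[0,0,0],[0,0,0]]}'  && python3 - <<'E'
from plan import *
s,r=st();print(s["joint_pos"].round(3), "tip",s["eef_pos"]+.191*r[:,2], "x",r[:,0])
im=capture("top")[:,:,::-1]; cv2.imwrite("pics/top3.png",cv2.resize(im[165:325,300:480],None,fx=3.7,fy=3.7,interpolation=cv2.INTER_CUBIC))
E
```

```text
t: 5.82
eef_pos: [0.3823, -0.151, 0.2387]
tool_rot: [0.127, 0.103, 0.986, -0.012]
force: [-0.2, 1.2, 0.4]
gripper_width: 0.0203
grip_force: 0.0
[-0.557  0.477  2.136  0.304  0.301 -2.201] tip [ 0.42971551 -0.16054521  0.0539325 ] x [-0.9466216   0.19954711 -0.25315708]
```

View pics/top3.png

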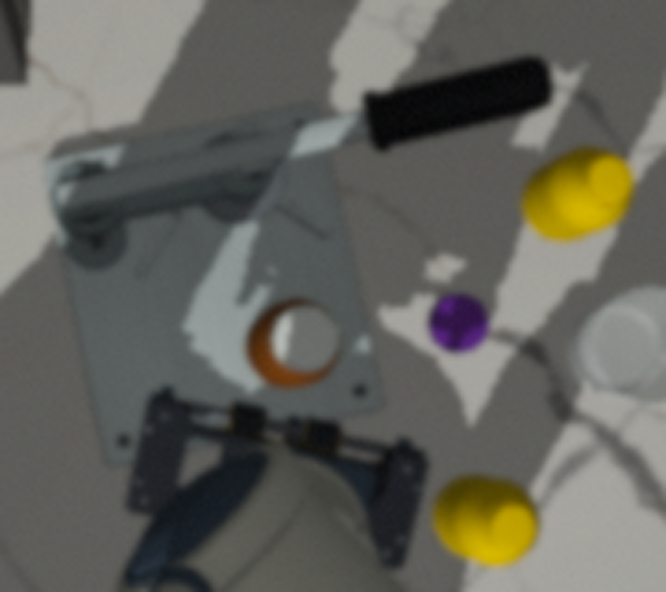

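The picture shows the bottle untouched, the tips about 15 mm short of it, and the near yellow one well clear. I'll yaw the pusher to face nearer the press axis.

```bash
python3 - <<'E'
from plan import *
s,r=st(); f,G=goal(.035,15)
print("rot",(R.from_matrix(r.T@G).as_rotvec()/np.pi).round(4))
b=np.array([.4906,-.174,0]);tip=b-f*.0438; tip[2]=.055
con=tip-.191*G[:,2]; pre=con-f*.012
print("contact",con,"pre",pre,(G.T@(pre-s["eef_pos"])/.3).round(3))
E
```

```text
rot [-0.0191 -0.0017 -0.0747]
contact [ 0.39742266 -0.17726254  0.23949183] pre [ 0.38543001 -0.17768245  0.23949183] [-0.008 -0.089  0.001]
```

```bash
python3 -m inch '{"claw":[20,20,20,20,20],"offset":[[0,0,0],[0,-0.03,0],[0,-0.03,0],[0,-0.029,0],[-0.008,0,0.001]],"delta_rot":[[-0.0064,-0.0006,-0.025],[-0.0064,-0.0006,-0.025],[-0.0064,-0.0005,-0.025],[0,0,0],[0,0,0]]}'  && python3 - <<'E'
from plan import *
s,r=st();print(s["joint_pos"].round(3), "tip",s["eef_pos"]+.191*r[:,2]);print(r.round(3))
f,G=goal(.035,15)
d=np.array([np.cos(.21),np.sin(.21),0])
print("per 10mm along 12deg in tool share",(r.T@d*.01/.3).round(4))
E
```

```text
t: 6.5
eef_pos: [0.3833, -0.1781, 0.2403]
tool_rot: [0.131, -0.016, 0.991, 0.002]
force: [0.1, 0.3, -0.1]
gripper_width: 0.0201
grip_force: 0.0
[-0.639  0.483  2.1    0.445  0.384 -2.642] tip [ 0.43299155 -0.17663257  0.05589747]
[[-0.965 -0.033  0.26 ]
 [-0.032  0.999  0.007]
 [-0.26  -0.001 -0.966]]
per 10mm along 12deg in tool share [-0.0317  0.0059  0.0085]
```

```bash
python3 -m inch '{"claw":[20,20,20,20,20],"offset":[[-0.019,0.0035,0.005],[-0.019,0.0035,0.005],[-0.019,0.0035,0.005],[-0.019,0.0035,0.005],[-0.019,0.0035,0.005]],"delta_rot":[[0,0,0],[0,0,0],[0,0,0],[0,0,0],[0,0,0]]}' && python3 -m inch '{"claw":[20,20,20,20,20],"offset":[[-0.013,0.0024,0.0035],[-0.013,0.0024,0.0035],[-0.013,0.0024,0.0035],[-0.006,0.001,0.0015],[0,0,0]],"delta_rot":[[0,0,0],[0,0,0],[0,0,0],[0,0,0],[0,0,0]]}' && python3 - <<'E'
from plan import *
s,r=st();print(s["joint_pos"].round(3), "tip",s["eef_pos"]+.191*r[:,2])
im=capture("top")[:,:,::-1]; cv2.imwrite("pics/top4.png",cv2.resize(im[165:305,300:440],None,fx=4.2,fy=4.2,interpolation=cv2.INTER_CUBIC))
E
```

```text
t: 7.12
eef_pos: [0.4129, -0.1711, 0.2402]
tool_rot: [0.131, -0.018, 0.991, 0.002]
force: [-1.3, -1.0, 0.1]
gripper_width: 0.0198
grip_force: 0.6
t: 7.75
eef_pos: [0.4265, -0.1683, 0.2403]
tool_rot: [0.131, -0.018, 0.991, 0.002]
force: [0.3, 1.1, -0.3]
gripper_width: 0.0201
grip_force: 0.1
[-0.558  0.507  2.018  0.362  0.421 -2.482] tip [ 0.47616159 -0.16670292  0.05589021]
```

View pics/top4.png

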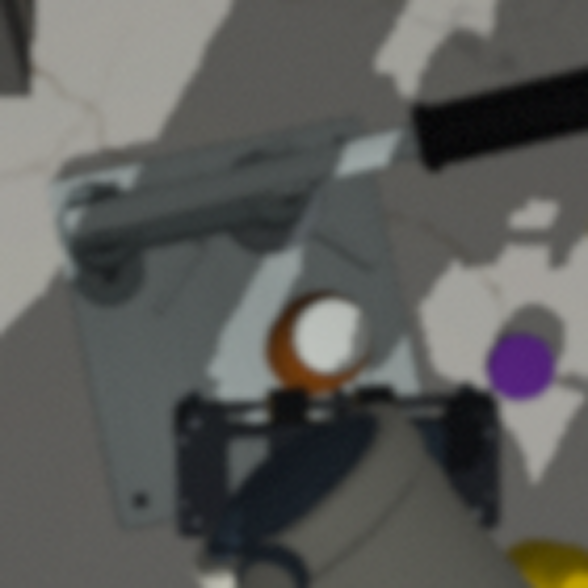

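The picture shows the cap at crop (330,337), upright with the cap still level. The bottle has moved about 22 px toward the nest. I'll recompute the push.

```bash
python3 - <<'E'
from plan import *
s,r=st(); c=atz("top",300+330.5/4.2-.5,165+337.5/4.2-.5,.156); q=np.array([.5898,-.1309]); d=c[:2]-q
print("cap",c,"press",d[0]*.9755+d[1]*.2202,-d[0]*.2202+d[1]*.9755, "dir",np.degrees(np.arctan2(*(-d)[::-1])))
yaw=.37; f,G=goal(yaw,15); print("rot",(R.from_matrix(r.T@G).as_rotvec()/np.pi).round(4))
def tcp(b,gap=0):
    t=np.array([b[0],b[1],0])-f*(.0438+gap); t[2]=.055; return t-.191*G[:,2]
p=tcp(c,.006); e=tcp(q)
print("pre",p,(G.T@(p-s["eef_pos"])/.3).round(4),"end",e,"push",(G.T@(e-p)/.3).round(4),np.linalg.norm(e-p))
E
```

```text
cap [ 0.51750938 -0.16565624  0.156     ] press -0.07817282638795417 -0.017986313990643276 dir 25.677542951045364
rot [-0.0279  0.0004 -0.1026]
pre [ 0.4249904  -0.20154094  0.23949183] [ 0.0437 -0.1015 -0.0088] end [ 0.50287498 -0.16461501  0.23949183] push [-0.2768  0.0209  0.0742] 0.08619474011547099
```

```bash
python3 - <<'E'
from plan import *
s,r=st(); c=np.array([.5175,-.1657]); q=np.array([.5898,-.1309])
yaw=.24; f,G=goal(yaw,15); print("rot",(R.from_matrix(r.T@G).as_rotvec()/np.pi).round(4))
def tcp(b,gap=0):
    t=np.array([b[0],b[1],0])-f*(.0438+gap); t[2]=.055; return t-.191*G[:,2]
p=tcp(c,.008); e=tcp(q)
print("pre",p,(G.T@(p-s["eef_pos"])/.3).round(4),"end",e,"push",(G.T@(e-p)/.3).round(4),np.linalg.norm(e-p))
E
```

```text
rot [-0.0172  0.0004 -0.0627]
pre [ 0.41916715 -0.18976369  0.23949183] [ 0.0399 -0.0637 -0.0078] end [ 0.49923785 -0.15306207  0.23949183] push [-0.2785  0.0554  0.0746] 0.08808136347550173
```

```bash
python3 -m inch '{"claw":[20,20,20,20,20],"offset":[[0.04,0,-0.01],[0,-0.03,0],[0,-0.03,0],[0,0,0],[0,0,0]],"delta_rot":[[0,0,0],[-0.006,0,-0.021],[-0.006,0,-0.021],[-0.006,0,-0.02],[0,0,0]]}'  && python3 - <<'E'
from plan import *
s,r=st();print(s["joint_pos"].round(3), "tip",s["eef_pos"]+.191*r[:,2]); 
f,G=goal(.24,15); c=np.array([.5175,-.1657]); q=np.array([.5898,-.1309])
def tcp(b,gap=0):
    t=np.array([b[0],b[1],0])-f*(.0438+gap); t[2]=.055; return t-.191*G[:,2]
print((r.T@(tcp(c,.008)-s["eef_pos"])/.3).round(4),(r.T@(tcp(q)-tcp(c,.008))/.3).round(4),(R.from_matrix(r.T@G).as_rotvec()/np.pi).round(4))
E
```

```text
t: 8.43
eef_pos: [0.4152, -0.1869, 0.2401]
tool_rot: [0.13, -0.117, 0.984, 0.017]
force: [-0.5, -0.7, -0.3]
gripper_width: 0.0199
grip_force: 0.0
[-0.626  0.51   2.011  0.438  0.49  -2.809] tip [ 0.46342025 -0.17468211  0.05568731]
[-0.0096 -0.0123  0.0047] [-0.2782  0.056   0.0752] [ 0.0007  0.0005 -0.0009]
```

```bash
python3 -m inch '{"claw":[20,20,20,20,20],"offset":[[-0.02,-0.006,0.006],[-0.023,0.0035,0.0063],[-0.023,0.0045,0.0062],[-0.023,0.0045,0.0062],[-0.023,0.0045,0.0062]],"delta_rot":[[0,0,0],[0,0,0],[0,0,0],[0,0,0],[0,0,0]]}' && python3 -m inch '{"claw":[20,20,20,20,20],"offset":[[-0.023,0.0045,0.0062],[-0.023,0.0045,0.0062],[-0.023,0.0045,0.0062],[-0.016,0.003,0.0043],[-0.016,0.003,0.0043]],"delta_rot":[[0,0,0],[0,0,0],[0,0,0],[0,0,0],[0,0,0]]}' && python3 - <<'E'
from plan import *
s,r=st();print(s["joint_pos"].round(3), "tip",s["eef_pos"]+.191*r[:,2]); 
f,G=goal(.24,15); q=np.array([.5898,-.1309])
t=np.array([*q,0])-f*.0438; t[2]=.055; e=t-.191*G[:,2]; print((r.T@(e-s["eef_pos"])/.3).round(4))
im=capture("top")[:,:,::-1]; cv2.imwrite("pics/top5.png",cv2.resize(im[165:305,300:440],None,fx=4.2,fy=4.2,interpolation=cv2.INTER_CUBIC))
E
```

```text
t: 9.05
eef_pos: [0.4489, -0.1749, 0.2399]
tool_rot: [0.13, -0.118, 0.984, 0.017]
force: [-1.3, -1.0, -0.3]
gripper_width: 0.02
grip_force: 0.6
t: 9.68
eef_pos: [0.4778, -0.162, 0.2399]
tool_rot: [0.13, -0.118, 0.984, 0.017]
force: [-0.3, -0.3, 0.1]
gripper_width: 0.02
grip_force: 0.6
[-0.503  0.546  1.899  0.359  0.531 -2.608] tip [ 0.5258831  -0.14968555  0.05546611]
[-0.0736  0.012   0.0213]
```

View pics/top5.png

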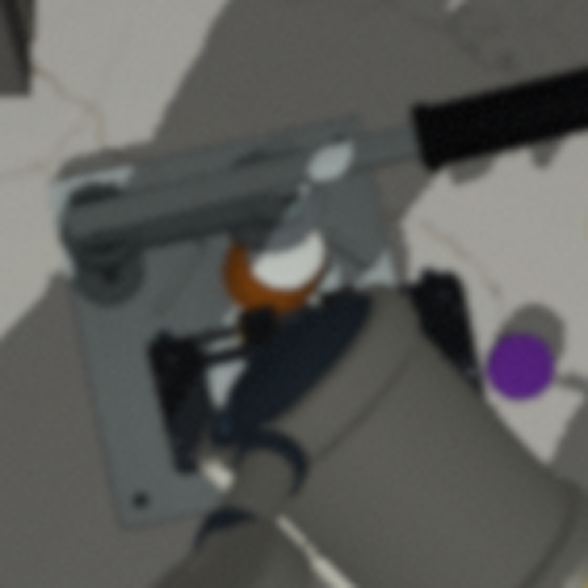

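```bash
python3 -m inch '{"claw":[20,20,20,20,20],"offset":[[-0.017,0.003,0.005],[-0.017,0.003,0.005],[-0.017,0.003,0.005],[-0.012,0.002,0.0035],[-0.006,0.001,0.0018]],"delta_rot":[[0,0,0],[0,0,0],[0,0,0],[0,0,0],[0,0,0]]}' && python3 -m inch '{"claw":[20,20,20,20,20],"offset":[[-0.004,0.0006,0.001],[-0.004,0.0006,0.001],[0,0,0],[0,0,0],[0,0,0]],"delta_rot":[[0,0,0],[0,0,0],[0,0,0],[0,0,0],[0,0,0]]}'
```

```text
t: 10.35
eef_pos: [0.4978, -0.1534, 0.2394]
tool_rot: [0.13, -0.118, 0.984, 0.017]
force: [-1.2, -1.1, 1.1]
gripper_width: 0.0198
grip_force: 0.7
t: 10.98
eef_pos: [0.4999, -0.1526, 0.2395]
tool_rot: [0.13, -0.118, 0.984, 0.017]
force: [-0.5, 0.3, 0.4]
gripper_width: 0.0203
grip_force: 0.3
```

```bash
python3 -m inch '{"claw":[20,20,20,20,20],"offset":[[-0.004,0.0003,0.001],[-0.004,0.0003,0.001],[-0.003,0.0003,0.001],[0,0,0],[0,0,0]],"delta_rot":[[0,0,0],[0,0,0],[0,0,0],[0,0,0],[0,0,0]]}' && python3 -m inch '{"claw":[20,20,20,20,20],"offset":[[-0.004,0,0.001],[-0.003,0,0.001],[0,0,0],[0,0,0],[0,0,0]],"delta_rot":[[0,0,0],[0,0,0],[0,0,0],[0,0,0],[0,0,0]]}'
```

```text
t: 11.6
eef_pos: [0.5026, -0.1515, 0.2393]
tool_rot: [0.129, -0.118, 0.984, 0.017]
force: [-9.2, -4.1, 3.6]
gripper_width: 0.0201
grip_force: 4.9
t: 12.22
eef_pos: [0.5036, -0.1512, 0.2391]
tool_rot: [0.128, -0.118, 0.985, 0.018]
force: [-22.2, -12.5, 11.3]
gripper_width: 0.0201
grip_force: 13.4
```

It's seated: the force jumped to 28 N on the back wall. I'll retreat straight back and look.

```bash
python3 -m inch '{"claw":[20,20,20,20,20],"offset":[[0.015,0,-0.004],[0.03,0,-0.008],[0.06,0,-0.016],[0.06,0,-0.016],[0.05,0,-0.013]],"delta_rot":[[0,0,0],[0,0,0],[0,0,0],[0,0,0],[0,0,0]]}' && python3 - <<'E'
from plan import *
s,r=st();print(s["joint_pos"].round(3)); print(r.round(3))
im=capture("top")[:,:,::-1]; cv2.imwrite("pics/top6.png",cv2.resize(im[165:305,300:440],None,fx=4.2,fy=4.2,interpolation=cv2.INTER_CUBIC))
q=np.array([.5898,-.1309])
for z,rad in((.156,.021),(.06,.03)):
  a=np.linspace(0,6.283,100); P=np.array([proj("top",(q[0]+rad*np.cos(t),q[1]+rad*np.sin(t),z)) for t in a]); P=(P+.5-[300,165])*4.2-.5
  print(z,P.min(0),P.max(0))
E
```

```text
t: 12.85
eef_pos: [0.4396, -0.1669, 0.2392]
tool_rot: [0.13, -0.118, 0.984, 0.017]
force: [-0.4, 0.1, 0.2]
gripper_width: 0.0202
grip_force: 0.0
[-0.555  0.521  1.98   0.409  0.491 -2.712]
[[-0.938 -0.236  0.252]
 [-0.227  0.972  0.064]
 [-0.26   0.003 -0.966]]
0.156 [230.77686727 172.27616214] [305.17085116 246.00922601]
0.06 [208.99878871 181.99988558] [306.46571365 278.69615746]
```

View pics/top6.png

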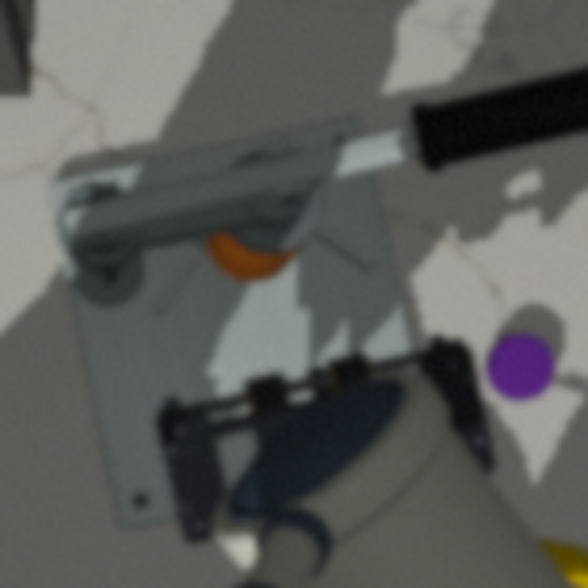

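The amber edge sits at crop v≈280 and left u≈208, against 279 and 209 predicted for the nest centre. So the bottle is fully nested, upright and under the ram. Next, up and over to the handle.

```bash
python3 -m inch '{"claw":[0,0,0,0,0],"offset":[[-0.03,0,-0.12],[-0.045,0,-0.17],[-0.052,0,-0.193],[-0.052,0,-0.193],[-0.052,0,-0.193]],"delta_rot":[[0,0,0],[0,0,0],[0,0,0],[0,0,0],[0,0,0]]}' 30 && python3 -m inch '{"claw":[0,0,0,0,0],"offset":[[-0.05,0,-0.18],[0,0,0],[0,0,0],[0,0,0],[0,0,0]],"delta_rot":[[0,0,0],[0,0.0417,0],[0,0.0417,0],[0,0,0],[0,0,0]]}' && python3 - <<'E'
from plan import *
s,r=st();print(s["joint_pos"].round(3)); f,G=goal(.222,0)
print("rot",(R.from_matrix(r.T@G).as_rotvec()/np.pi).round(4),(G.T@(np.array([.615,-.243,.56])-s["eef_pos"])/.3).round(4))
E
```

```text
t: 13.52
eef_pos: [0.4394, -0.1675, 0.5113]
tool_rot: [0.13, -0.118, 0.984, 0.017]
force: [1.1, -0.5, 0.0]
gripper_width: 0.0005
grip_force: 0.0
t: 14.15
eef_pos: [0.4403, -0.1677, 0.5648]
tool_rot: [0.002, -0.119, 0.993, 0.002]
force: [0.7, -0.1, 0.5]
gripper_width: 0.0005
grip_force: 0.0
[-0.493  0.141  1.438  0.005  1.562 -2.302]
rot [0.0011 0.0013 0.0054] [-0.5127 -0.373   0.0159]
```

```bash
python3 -m inch '{"claw":[0,0,0,0,0],"offset":[[-0.1025,-0.0746,0],[-0.1025,-0.0746,0],[-0.1025,-0.0746,0],[-0.1025,-0.0746,0],[-0.1025,-0.0746,0.016]],"delta_rot":[[0,0,0],[0,0,0.005],[0,0,0],[0,0,0],[0,0,0]]}' && python3 -m inch '{"claw":[0,0,0,0,0],"offset":[[0,0,0.02],[0,0,0.02],[0,0,0.02],[0,0,0],[0,0,0]],"delta_rot":[[0,0,0],[0,0,0],[0,0,0],[0,0,0],[0,0,0]]}' && python3 - <<'E'
from plan import *
s,r=st();print(s["joint_pos"].round(3),r[:,2].round(3)); tip=s["eef_pos"]+.191*r[:,2]; print("tip",tip)
a=capture("scene")[:,:,::-1]; b=capture("top")[:,:,::-1]
print(proj("scene",tip),proj("scene",(.615,-.243,.312)),proj("top",tip))
k=lambda im,u,v,w:cv2.resize(im[v-w:v+w,u-w:u+w],(400,400),interpolation=cv2.INTER_CUBIC)
cv2.imwrite("pics/hand.png",np.hstack([k(a,375,170,60),k(b,420,200,60)]))
E
```

```text
t: 14.78
eef_pos: [0.6162, -0.2427, 0.5602]
tool_rot: [0.002, -0.111, 0.994, 0.002]
force: [-0.1, 0.1, -0.2]
gripper_width: 0.0003
grip_force: 0.0
t: 15.4
eef_pos: [0.6151, -0.2417, 0.5425]
tool_rot: [0.001, -0.111, 0.994, 0.001]
force: [0.3, -0.2, 0.2]
gripper_width: 0.0007
grip_force: 0.0
[-0.466  0.461  1.029  0.003  1.652 -2.259] [ 0.001  0.003 -1.   ]
tip [ 0.61531278 -0.24112653  0.35148666]
[375.64979745 153.59309872] [375.40379961 165.93093363] [426.99456497 187.83283871]
```

View pics/hand.png

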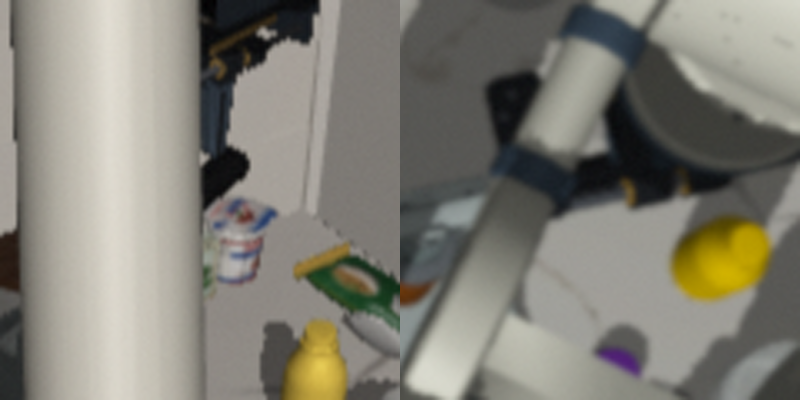

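The scene half shows the closed fingertips at (212,130) above the black grip, whose end is at (240,165). I'll descend and feel for contact.

```bash
python3 - <<'E'
from h import *
print("grip end",tri(("scene",387,159),("top",447,187)))
E
python3 -m inch '{"claw":[0,0,0,0,0],"offset":[[0,0,0.02],[0,0,0.02],[0,0,0.02],[0,0,0.013],[0,0,0.01]],"delta_rot":[[0,0,0],[0,0,0],[0,0,0],[0,0,0],[0,0,0]]}' && python3 -m inch '{"claw":[0,0,0,0,0],"offset":[[0,0,0.01],[0,0,0.01],[0,0,0.01],[0,0,0],[0,0,0]],"delta_rot":[[0,0,0],[0,0,0],[0,0,0],[0,0,0],[0,0,0]]}'
```

```text
grip end [ 0.62429163 -0.28918466  0.3149075 ]
t: 16.12
eef_pos: [0.6154, -0.2418, 0.5168]
tool_rot: [0.0, -0.111, 0.994, 0.002]
force: [1.1, -0.0, 0.4]
gripper_width: 0.0005
grip_force: 0.0
t: 16.75
eef_pos: [0.6154, -0.2417, 0.5081]
tool_rot: [0.0, -0.111, 0.994, 0.002]
force: [1.2, -0.5, 1.8]
gripper_width: 0.0004
grip_force: 1.1
```

Contact is at TCP z≈0.514, so the grip top is at about 0.323 as expected. Now pressing down.

```bash
python3 -m inch '{"claw":[0,0,0,0,0],"offset":[[0,0,0.02],[0,0,0.025],[0,0,0.025],[0,0,0.025],[0,0,0.02]],"delta_rot":[[0,0,0],[0,0,0],[0,0,0],[0,0,0],[0,0,0]]}' && python3 -m inch '{"claw":[0,0,0,0,0],"offset":[[0,0,0.015],[0,0,0.01],[0,0,0.01],[0,0,0.005],[0,0,0]],"delta_rot":[[0,0,0],[0,0,0],[0,0,0],[0,0,0],[0,0,0]]}'
```

```text
t: 17.38
eef_pos: [0.6154, -0.2417, 0.473]
tool_rot: [0.0, -0.111, 0.994, 0.002]
force: [0.5, -4.0, 4.0]
gripper_width: 0.0004
grip_force: 1.8
t: 18.0
eef_pos: [0.6154, -0.2417, 0.4618]
tool_rot: [0.001, -0.111, 0.994, 0.001]
force: [-2.0, -3.6, 5.1]
gripper_width: 0.0002
grip_force: 3.0
```

```bash
python3 -m inch '{"claw":[0,0,0,0,0],"offset":[[0,0,0.004],[0,0,0.004],[0,0,0.004],[0,0,0.004],[0,0,0.004]],"delta_rot":[[0,0,0],[0,0,0],[0,0,0],[0,0,0],[0,0,0]]}' && python3 -m inch '{"claw":[0,0,0,0,0],"offset":[[0,0,0.004],[0,0,0.004],[0,0,0.004],[0,0,0.004],[0,0,0.004]],"delta_rot":[[0,0,0],[0,0,0],[0,0,0],[0,0,0],[0,0,0]]}'
```

```text
t: 18.62
eef_pos: [0.6153, -0.2417, 0.4565]
tool_rot: [0.001, -0.111, 0.994, 0.001]
force: [-3.1, -3.9, 11.9]
gripper_width: 0.0007
grip_force: 5.9
t: 19.25
eef_pos: [0.6154, -0.2416, 0.4496]
tool_rot: [0.0, -0.111, 0.994, 0.002]
force: [0.5, -3.5, 4.2]
gripper_width: 0.0001
grip_force: 2.3
```

```bash
python3 -m inch '{"claw":[0,0,0,0,0],"offset":[[0,0,0.004],[0,0,0.004],[0,0,0.004],[0,0,0.004],[0,0,0.004]],"delta_rot":[[0,0,0],[0,0,0],[0,0,0],[0,0,0],[0,0,0]]}'
```

```text
t: 19.88
eef_pos: [0.6154, -0.2415, 0.444]
tool_rot: [0.001, -0.111, 0.994, 0.002]
force: [-4.6, -2.6, 16.4]
gripper_width: 0.0006
grip_force: 8.2
```

It clicked (11.9 → 4.2 N) and now bears at 16 N on the seated cap. I'll hold to check that it's steady.

```bash
python3 -m inch '{"claw":[0,0,0,0,0],"offset":[[0,0,0],[0,0,0],[0,0,0],[0,0,0],[0,0,0]],"delta_rot":[[0,0,0],[0,0,0],[0,0,0],[0,0,0],[0,0,0]]}' && python3 -m inch '{"claw":[0,0,0,0,0],"offset":[[0,0,0],[0,0,0],[0,0,0],[0,0,0],[0,0,0]],"delta_rot":[[0,0,0],[0,0,0],[0,0,0],[0,0,0],[0,0,0]]}'
```

```text
t: 20.5
eef_pos: [0.6154, -0.2414, 0.4442]
tool_rot: [0.001, -0.111, 0.994, 0.001]
force: [-3.6, -2.3, 11.5]
gripper_width: 0.0004
grip_force: 5.9
t: 21.12
eef_pos: [0.6153, -0.2414, 0.4442]
tool_rot: [0.001, -0.111, 0.994, 0.001]
force: [-3.6, -2.4, 10.7]
gripper_width: 0.0005
grip_force: 5.9
```

```bash
python3 -m inch '{"claw":[0,0,0,0,0],"offset":[[0,0,0.003],[0,0,0],[0,0,0],[0,0,0],[0,0,0]],"delta_rot":[[0,0,0],[0,0,0],[0,0,0],[0,0,0],[0,0,0]]}' && python3 -m inch '{"claw":[0,0,0,0,0],"offset":[[0,0,0],[0,0,0],[0,0,0],[0,0,0],[0,0,0]],"delta_rot":[[0,0,0],[0,0,0],[0,0,0],[0,0,0],[0,0,0]]}'
```

```text
t: 21.75
eef_pos: [0.6153, -0.2414, 0.444]
tool_rot: [0.001, -0.111, 0.994, 0.001]
force: [-4.6, -1.6, 17.5]
gripper_width: 0.0003
grip_force: 9.0
t: 22.38
eef_pos: [0.6153, -0.2414, 0.444]
tool_rot: [0.001, -0.111, 0.994, 0.001]
force: [-4.7, -0.7, 17.4]
gripper_width: 0.0003
grip_force: 9.0
```

It holds steady at 17.4 N on the seated cap, so I'm handing in.

```bash
python3 -c "
from workcell import *
print(hand_in())"
```

```text
the job is handed in; nothing more can be done
None
```

I handed the job in at about 22 s: the bottle is in the nest, the force drop at the click and the firm stop after it show the cap seated, and the arm is still pressing the handle down at about 17 N; I never touched the tumbler, finished bottle or dish.

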